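# Index a printed wheel on to the next hole of the inspection turntable

## Robot

A 6-joint arm with a two-finger parallel gripper is mounted at the origin on the work surface. World frame = base frame: x ahead of the robot, y to its left, z up, the work surface at z = 0. Lengths are in m, angles in rad, forces in N, time in s.
With the tool pointing down it reaches from about 0.35 to 0.85 m from the base axis. Payload 8.1 kg.
Tool frame: the origin (TCP) lies at the very end of the fingers, on their centre line; the grasp point (between the pads) lies 19 mm behind it; y points along the fingers, x is the direction in which the jaws open and shut, and the axes are right-handed (so a half turn about y gives the same grasp; the last joint's range is limited). The gripper opens to 93 mm and grips with 3 to 60 N. Pads are 15 mm wide; open, the fingers measure 128 mm over their backs; the gripper's body (75 mm by 188 mm) begins 65 mm behind the grasp point.
Start: joints at [1.198, 0.13, 1.488, -0, 1.523, -0.085], TCP at [0.17, 0.575, 0.219] pointing down, gripper open.
Joint ranges: [-2.96, 2.96], [-0.89, 2.26], [0.02, 2.5], [-1.34, 4.48], [0, 2.73], [-2.66, 2.66]. Speed limits (rad/s): [2.39, 2.39, 2.79, 3.14, 3.14, 3.14].

## Interface

Orientations are given as a unit quaternion [w, x, y, z].
In Python, from bench import env, vision gives the robot as it stands.
- The arm moves only by the tool jog_arm, never from a script. Its argument "steps" is a list of rows, each a list of 6 numbers: the shift along the tool's x, y, z as a fraction of full scale, then the turn, a rotation vector about the tool's x, y, z as a fraction of full scale. A call has exactly 8 rows; each row is the pose to reach, as a shift and turn from the pose measured when the call began, along the tool's axes at that moment, turning the shorter way round; what a row does not reach only later rows make up. Full scale, the value 1, is 0.12 m for a shift and pi rad for a turn. A row lasts 1/10 s, in which the tool goes at most 50 mm and 8.59 degrees, less where a joint would pass 70% of its speed; a pose out of reach is approached as far as the arm can. A call with a number of a shift or a turn outside -1 to 1 is refused whole. A call with a gripper value outside its range is refused whole. "jaw" is the closure in counts, from 0 (fully open) to 255 (shut), set as the call begins (left out, the last holds). The fingers move at their own pace and stop on an object; "force" is the grip in N (left out, the last holds). Time passes only in rows, so rows that repeat a pose let the fingers close, or fill a call up. It gives the time, the measured TCP pose, the force and the opening at its end, in the units of the state.
- env.sense(): the state, without advancing time (a new reading comes with each control period).
- vision.read_camera(name): name is "side" or "top"; returns a dict with "image" (420x560x3 uint8, blue, green, red), "camera_matrix" (3x3 intrinsics, pixels), "extrinsics" (4x4, takes a point from world to camera coordinates). Camera axes: x right, y down, z forward; pixel columns grow to the right and rows downward; lengths in m; the calibration is good to about 2 mm. A picture is of the moment at which its call begins. There is no depth.
- env.hand_in(): hands the job in, once; it reports no verdict.
The state is a dict: "time": time; "q": joint angles; "joint_vel": joint speeds; "joint_efforts": joint torques, N m; "ee_pos": TCP position; "eef_rot": TCP orientation; "ft_force": force on the tool from outside, world axes, zero at the start; "torque": the same for the moment, N m; "finger_gap": opening from 0.0 (shut) to 1.0 (fully open).
Only numpy, scipy, OpenCV 4.12 (cv2) and the standard library are available. Lean on these libraries where they do the work, as an engineer would, in place of code of your own. Each camera call takes 0.05 s, during which the arm holds its last target. There are 200 camera calls.

## Task

A printed wheel is clamped on the hand-indexed turntable, with a dial gauge on its rim. Pull the sprung index pin up by its knob, turn the table counter-clockwise (seen from above) and let the pin drop fully home in the very next hole, feeling for the hole without forcing or ramming the pin sideways. Leave the dial gauge and the other things alone.

Things in the scene. Friction and masses are not known exactly. Their poses are not given: they have to be found in the camera images.
- knob (a point): centre of the round black fluted knob (26 mm across, 22 mm tall, axis upright) on top of the sprung index pin, 96 mm above the worktop when seated. It stands over the lug at the table's rim, 100 mm from the table's axis, and goes round with it. Below it: a steel barrel 16 mm across up to 78 mm, lug top at 58 mm above the worktop. Nothing else within 40 mm is as high
- axis (a point): point on the table's upright turning axis, 96 mm above the worktop (as high as the seated knob's centre). The aluminium table is 164 mm across; the black wheel on it is 96 mm across, its clamp nut 107 mm above the worktop at the highest
- platter (a joint): turning angle of the table, rad: 0 with the pin in the home hole (start), growing counter-clockwise seen from above; turns from -0.4 to 1.7, drag about 0.25 N m (2.5 N at the knob). The next hole is in an adjustable plate and is not measured: it lies anywhere from 0.58 to 0.99 on from home (seen as a round dark hole); the one after is 0.70 further and is wrong
- pin: the steel index pin, 8 mm across, nose bevelled 1 mm, under the knob, rising and falling with it; origin at its tip: 36 mm above the worktop fully home, 44 mm sliding on the flat index plates between holes, 47 mm at its upper stop. Holes 9.5 mm wide, pin 8 mm deep in them. Its spring pushes it down with 4 N home, 7 N on the plates, 8 N at the stop
- gauge: dial gauge on its post on the base, face up, on the side of the wheel opposite to the home hole, up to 97 mm high; origin on the table's axis at the worktop. Not to be touched
- scraper: bystander: flat scraper, 200 mm long, lying beside the turntable; origin under its middle
- deburrer: bystander: deburring tool with a blue handle, 150 mm long, lying beside the turntable; origin under its middle
- glue_stick: bystander: glue stick, 27 mm across, 95 mm tall, standing near the gauge side of the turntable; origin under it
- spare_wheel: bystander: second black printed wheel, 96 mm across, 36 mm tall, lying on the counter; origin under it
- bracket: bystander: orange printed angle bracket, 60 x 40 x 40 mm; origin under it
- spool: bystander: spool of filament, 196 mm across, 66 mm tall, lying flat; origin under it
- cleaner: bystander: white bottle, 64 mm across, 130 mm tall; origin under it

How it is judged:
On the way, in this order (a step that is already met when the one before it is completed fails the run):
1. the index pin is pulled clear of the home hole before the table turns (height (world z) of pin above 0.043 m and value of joint platter below 0.15 rad), for 0.05 s.
2. the table is turned counter-clockwise away from home with the pin out (height (world z) of pin above 0.042 m and value of joint platter above 0.35 rad), for 0.1 s.
At the end, for the whole second after the job is handed in: the pin is fully home (within 1.5 mm) in the next hole counter-clockwise from the home hole (table between 0.54 and 1.03 rad, where that is the only hole), the table still, the knob let go (height (world z) of pin below 0.0375 m and value of joint platter between 0.54 and 1.03 rad and velocity of joint platter between -0.02 and 0.02 rad/s); the robot touches nothing.
It fails at once if the index pin is forced: pressed or jammed with more than 25 N against the plates or anything else (contact force between pin and anything else above 25 N).
It fails at once if the dial gauge is touched (contact force between gauge and the arm above 1 N or contact force between gauge and the fingers above 1 N).
It fails at once if a bystander is shifted by more than 30 mm (distance of any of scraper, deburrer, glue_stick, spare_wheel, bracket, spool, cleaner from where it was at the start of the episode above 0.03 m).
It also fails if it takes over 48 s, if anything falls off the work surface, if the arm or the gripper's body presses on something with over 40 N, if the wrist force passes 120 N, or if a joint passes its speed limit or range.

## Working session

There is one attempt and no reset: what is moved stays moved. The work goes in short steps, Python scripts to look and compute and a tool call to move; the robot and the scene stay as the last step left them, time stands still between calls to the robot, and variables do not carry over. Pictures are saved under pics/ and viewed, about 8 in all and at most 12, crops included, and the job is handed in when it is done.

Besides the shell and the picture viewer there is one more tool, called as name(argument=value, ...) on one line, values as JSON. jog_arm: Moves the arm, as the interface text tells. Shift numbers are shares of 0.12 m and turn numbers shares of pi rad, none past 1 either way. Its arguments: {"type":"object","properties":{"steps":{"type":"array"},"jaw":{"type":"number"},"force":{"type":"number"}},"required":["steps"]}

```bash
ls; mkdir -p pics
python3 - <<'E'
from bench import env, vision
import cv2,pickle
d={}
for n in("top","side"):
    c=vision.read_camera(n); d[n]=c; cv2.imwrite(f"pics/{n}0.png",c["image"])
    print(n,c["camera_matrix"].tolist(),c["extrinsics"].round(4).tolist())
pickle.dump(d,open("cam.pkl","wb"))
print(env.sense())
E
```

```text
pics
top [[480.6604850964535, 0.0, 269.58950065608985], [0.0, 480.6604850964535, 206.00958828327438], [0.0, 0.0, 1.0]] [[-0.0193, -0.9998, -0.0044, 0.013], [-0.9972, 0.0196, -0.0725, 0.5626], [0.0726, 0.0029, -0.9974, 1.6393], [0.0, 0.0, 0.0, 1.0]]
side [[497.04392151192354, 0.0, 278.72572164322185], [0.0, 497.04392151192354, 216.19975980612645], [0.0, 0.0, 1.0]] [[0.7572, -0.6531, 0.0139, -0.4063], [-0.5124, -0.6071, -0.6074, 0.3348], [0.4051, 0.4527, -0.7943, 1.1748], [0.0, 0.0, 0.0, 1.0]]
{'time': 0.1, 'q': array([ 1.19758944e+00,  1.31097177e-01,  1.48918259e+00,  2.12016377e-05,
        1.52299066e+00, -8.53775284e-02]), 'joint_vel': array([-3.08578027e-05, -1.65581895e-03, -3.54788231e-03,  1.52513029e-04,
       -5.98428528e-04, -2.19458202e-04]), 'joint_efforts': array([ 8.13225124e-04, -5.61340392e+01, -4.93096662e+01,  7.70786684e-02,
        2.90145533e-02, -2.75749591e-05]), 'ee_pos': array([0.17009168, 0.57484664, 0.21767875]), 'eef_rot': array([-0.56623353,  0.56684707,  0.42261367, -0.42362918]), 'ft_force': array([0.3279056 , 0.24791838, 0.16990475]), 'torque': array([-0.00634588,  0.01082262,  0.00325907]), 'finger_gap': 1.001629251326043}
```

View pics/top0.png

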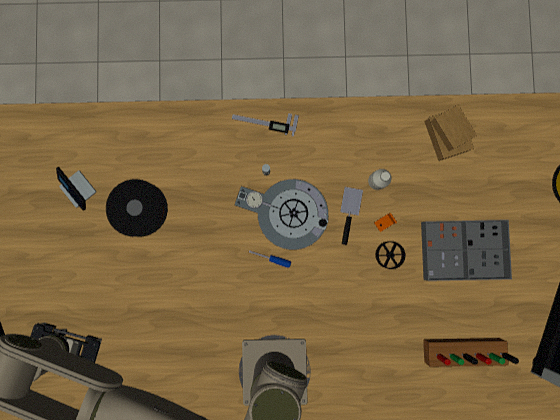

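View pics/side0.png

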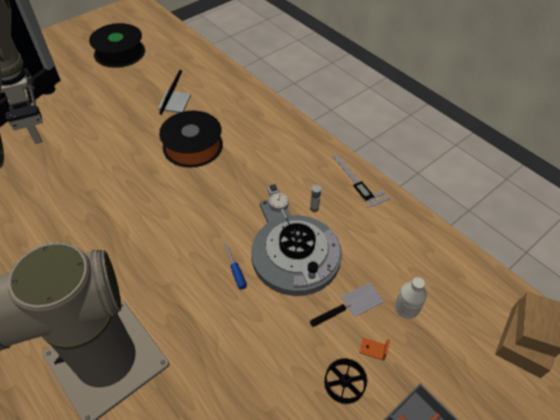

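The top view shows the knob at about (323,223), the wheel and axis at about (293,212), and the gauge on the left. The index plate's dark holes are on the upper right. In the side view the knob is at about (313,268). Next I'll take enlarged crops of both.

Run:
```python
import pickle,cv2,numpy as np
d=pickle.load(open("cam.pkl","rb"))
a=d["top"]["image"][170:255,230:335]; b=d["side"]["image"][205:295,245:350]
a=cv2.resize(a,None,fx=7,fy=7,interpolation=cv2.INTER_CUBIC)[:590]
cv2.imwrite("pics/topc.png",a)
b=cv2.resize(b,None,fx=6,fy=6,interpolation=cv2.INTER_CUBIC)
cv2.imwrite("pics/sidec.png",b)
```

```text
(no output)
```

View pics/topc.png

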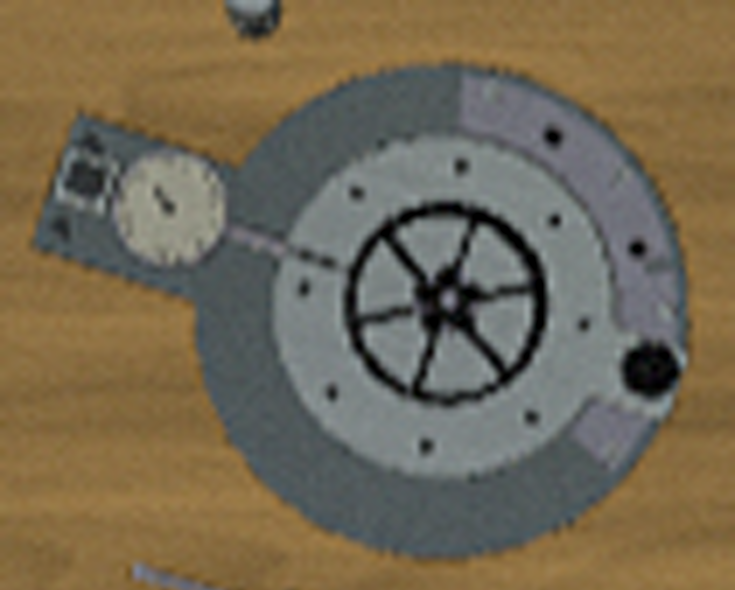

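View pics/sidec.png

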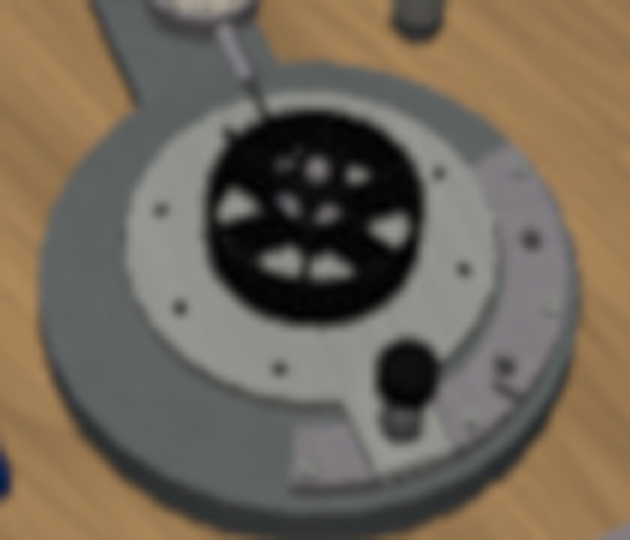

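The crops show the knob at (651,370) and the nut at (448,299) in the 7x top crop. The next hole is at (638,248) and the wrong one at (553,136). Now I'll convert these to world points.

```bash
cat > h.py <<'E'
import numpy as np, cv2
def ray(c,uv,z):
    E=c["extrinsics"];R,t=E[:3,:3],E[:3,3];o=-R.T@t
    v=R.T@np.linalg.inv(c["camera_matrix"])@np.array([*uv,1.])
    return o+v*(z-o[2])/v[2]
def crop2px(u,v,s,ox,oy): return ((u+.5)/s-.5+ox,(v+.5)/s-.5+oy)
def darkc(img,x,y,r,th=60):
    g=cv2.cvtColor(img,cv2.COLOR_BGR2GRAY)[y-r:y+r+1,x-r:x+r+1]
    n,l,s,c=cv2.connectedComponentsWithStats((g<th).astype(np.uint8))
    i=1+np.argmax(s[1:,4]); return c[i]+[x-r,y-r],s[i,4]
E
python3 - <<'E'
import pickle,numpy as np,cv2
from h import *
from scipy.spatial.transform import Rotation as Ro
d=pickle.load(open("cam.pkl","rb"));T=d["top"];S=d["side"]
tp=lambda u,v,z:ray(T,crop2px(u,v,7,230,170),z)
print("knob mask",darkc(T["image"],323,223,6),crop2px(651,370,7,230,170))
k=tp(651,370,.103);n=tp(448,299,.105);w=tp(446,302,.09)
h1=tp(638,248,.043);h2=tp(553,136,.043)
ks=ray(S,crop2px(407,372,6,245,205),.098)
print("knob",k,"side",ks,"nut",n,"wheel",w,"h1",h1,"h2",h2)
# fluctuating-table centre from bolt holes on table (z~.058)
B=np.array([tp(u,v,.058)[:2] for u,v in[(461,166),(555,220),(584,324),(532,417),(426,446),(333,392),(304,288),(357,192)]])
c=B.mean(0);print("bolts centre",c)
for nm,p in(("k",k),("ks",ks),("h1",h1),("h2",h2)):
    r=p[:2]-c;print(nm,np.hypot(*r),np.arctan2(r[1],r[0]))
q=[-0.56623353,0.56684707,0.42261367,-0.42362918]
print(Ro.from_quat(q[1:]+q[:1]).as_matrix().round(3))
E
```

```text
knob mask (array([322.5 , 222.36]), np.int32(50)) (322.57142857142856, 222.42857142857144)
knob [ 0.49946981 -0.17042388  0.103     ] side [ 0.49732591 -0.17021493  0.098     ] nut [ 0.53443552 -0.07626832  0.105     ] wheel [ 0.53391605 -0.07599347  0.09      ] h1 [ 0.56110626 -0.17211885  0.043     ] h2 [ 0.61667089 -0.13217586  0.043     ]
bolts centre [ 0.53414049 -0.07646244]
k 0.10015391893703209 -1.924286092987498
ks 0.10072160755035921 -1.9449750925712759
h1 0.09938461287834904 -1.2960243825418176
h2 0.09957536321018592 -0.5937945690945979
[[ 0.284 -0.001 -0.959]
 [ 0.959 -0.002  0.284]
 [-0.002 -1.     0.   ]]
```

The axis is at (0.534,-0.076) and the knob at about (0.499,-0.171). The hole lies about 0.635 rad on. I'll grasp tangentially, with tool x along the tangent. First, the approach legs.

```bash
cat >> h.py <<'E'
from scipy.spatial.transform import Rotation as Ro
def pose(yaw): # tool x at yaw, y down
    c,s=np.cos(yaw),np.sin(yaw); return np.array([[c,0,-s],[s,0,c],[0,-1,0.]])
def row(p0,R0,p1,yaw):
    R1=pose(yaw); s=R0.T@(np.array(p1)-p0)/.12
    r=Ro.from_matrix(R0.T@R1).as_rotvec()/np.pi
    return np.r_[s,r].round(4).tolist()
def cur(env):
    s=env.sense();q=s["eef_rot"];R=Ro.from_quat([q[1],q[2],q[3],q[0]]).as_matrix()
    return s,np.array(s["ee_pos"]),R
E
python3 - <<'E'
from h import *
a=np.array([.17,.575,.2177]);b=np.array([.499,-.1705,.2])
y0,y1=1.283,-.36
N=7
for i in range(N):
    f,g=i/N,(i+1)/N
    print(row(a+(b-a)*f,pose(y0+(y1-y0)*f),a+(b-a)*g,y0+(y1-y0)*g))
E
```

```text
[-0.7398, 0.0211, -0.6275, 0.0, 0.0747, 0.0]
[-0.5736, 0.0211, -0.7823, 0.0, 0.0747, 0.0]
[-0.3759, 0.0211, -0.8943, 0.0, 0.0747, 0.0]
[-0.1577, 0.0211, -0.9572, 0.0, 0.0747, 0.0]
[0.0693, 0.0211, -0.9676, 0.0, 0.0747, 0.0]
[0.2924, 0.0211, -0.925, 0.0, 0.0747, 0.0]
[0.4995, 0.0211, -0.8316, 0.0, 0.0747, 0.0]
```

jog_arm(steps=[[-0.1, 0, -0.09, 0, 0.01, 0], [-0.22, 0, -0.19, 0, 0.022, 0], [-0.34, 0.01, -0.29, 0, 0.034, 0], [-0.46, 0.01, -0.39, 0, 0.046, 0], [-0.58, 0.01, -0.49, 0, 0.058, 0], [-0.68, 0.02, -0.58, 0, 0.068, 0], [-0.74, 0.02, -0.63, 0, 0.075, 0], [-0.74, 0.02, -0.63, 0, 0.075, 0]], jaw=115, force=8)

```text
time: 0.9
ee_pos: [0.2178, 0.4674, 0.2153]
eef_rot: [-0.612, 0.613, 0.353, -0.354]
ft_force: [0.8, -0.0, 0.3]
finger_gap: 0.547
```

jog_arm(steps=[[-0.1, 0, -0.13, 0, 0.012, 0], [-0.2, 0, -0.27, 0, 0.025, 0], [-0.3, 0.01, -0.41, 0, 0.039, 0], [-0.4, 0.01, -0.55, 0, 0.052, 0], [-0.5, 0.01, -0.68, 0, 0.065, 0], [-0.57, 0.02, -0.78, 0, 0.075, 0], [-0.57, 0.02, -0.78, 0, 0.075, 0], [-0.57, 0.02, -0.78, 0, 0.075, 0]])

```text
time: 1.7
ee_pos: [0.2645, 0.3618, 0.2132]
eef_rot: [-0.65, 0.65, 0.278, -0.279]
ft_force: [-0.1, 0.3, 0.7]
finger_gap: 0.548
```

jog_arm(steps=[[-0.06, 0, -0.15, 0, 0.012, 0], [-0.13, 0, -0.31, 0, 0.025, 0], [-0.2, 0.01, -0.47, 0, 0.039, 0], [-0.26, 0.01, -0.63, 0, 0.052, 0], [-0.33, 0.01, -0.78, 0, 0.065, 0], [-0.38, 0.02, -0.9, 0, 0.075, 0], [-0.38, 0.02, -0.9, 0, 0.075, 0], [-0.38, 0.02, -0.9, 0, 0.075, 0]])

```text
time: 2.5
ee_pos: [0.3113, 0.255, 0.2109]
eef_rot: [-0.678, 0.678, 0.2, -0.201]
ft_force: [-1.2, -0.9, 0.1]
finger_gap: 0.551
```

jog_arm(steps=[[-0.03, 0, -0.16, 0, 0.012, 0], [-0.05, 0, -0.32, 0, 0.025, 0], [-0.08, 0.01, -0.48, 0, 0.039, 0], [-0.11, 0.01, -0.64, 0, 0.052, 0], [-0.14, 0.01, -0.82, 0, 0.065, 0], [-0.16, 0.02, -0.96, 0, 0.075, 0], [-0.16, 0.02, -0.96, 0, 0.075, 0], [-0.16, 0.02, -0.96, 0, 0.075, 0]])

```text
time: 3.3
ee_pos: [0.3578, 0.1488, 0.2086]
eef_rot: [0.697, -0.697, -0.12, 0.12]
ft_force: [-0.1, -0.7, 0.4]
finger_gap: 0.551
```

jog_arm(steps=[[0.01, 0, -0.16, 0, 0.012, 0], [0.02, 0, -0.32, 0, 0.025, 0], [0.03, 0.01, -0.48, 0, 0.039, 0], [0.05, 0.01, -0.64, 0, 0.052, 0], [0.06, 0.01, -0.82, 0, 0.065, 0], [0.07, 0.02, -0.97, 0, 0.075, 0], [0.07, 0.02, -0.97, 0, 0.075, 0], [0.07, 0.02, -0.97, 0, 0.075, 0]])

```text
time: 4.1
ee_pos: [0.4045, 0.043, 0.2061]
eef_rot: [0.706, -0.706, -0.037, 0.039]
ft_force: [0.8, -0.7, -0.0]
finger_gap: 0.549
```

jog_arm(steps=[[0.05, 0, -0.15, 0, 0.012, 0], [0.1, 0, -0.31, 0, 0.025, 0], [0.15, 0.01, -0.47, 0, 0.039, 0], [0.2, 0.01, -0.63, 0, 0.052, 0], [0.25, 0.01, -0.79, 0, 0.065, 0], [0.29, 0.02, -0.92, 0, 0.075, 0], [0.29, 0.02, -0.92, 0, 0.075, 0], [0.29, 0.02, -0.92, 0, 0.075, 0]])

```text
time: 4.9
ee_pos: [0.4507, -0.0623, 0.2033]
eef_rot: [0.706, -0.705, 0.046, -0.044]
ft_force: [0.3, -0.8, -0.2]
finger_gap: 0.552
```

Run:
```python
from h import *
from bench import env
s,p,R=cur(env)
print(row(p,R,[.499,-.1705,.2],-.36)); print(row([.499,-.1705,.2],pose(-.36),[.499,-.1705,.079],-.36))
```

```text
[0.5136, 0.0257, -0.8435, -0.0002, 0.0741, -0.0008]
[0.0, 1.0083, 0.0, 0.0, 0.0, 0.0]
```

jog_arm(steps=[[0.08, 0, -0.14, 0, 0.012, 0], [0.17, 0, -0.28, 0, 0.025, 0], [0.26, 0.01, -0.42, 0, 0.038, 0], [0.35, 0.02, -0.57, 0, 0.05, 0], [0.44, 0.02, -0.72, 0, 0.064, 0], [0.51, 0.026, -0.84, 0, 0.074, 0], [0.514, 0.026, -0.844, 0, 0.074, -0.001], [0.514, 0.026, -0.844, 0, 0.074, -0.001]])

```text
time: 5.7
ee_pos: [0.4989, -0.1695, 0.1998]
eef_rot: [0.696, -0.695, 0.126, -0.126]
ft_force: [0.7, 0.2, -0.3]
finger_gap: 0.548
```

Run:
```python
from h import *
from bench import env,vision
s,p,R=cur(env); print(p)
print(row(p,R,[.499,-.1705,.13],-.36),row(p,R,[.499,-.1705,.083],-.36))
t=vision.read_camera("top")["image"][170:270,260:380];u=vision.read_camera("side")["image"][195:295,245:365]
cv2.imwrite("pics/a.png",np.hstack([cv2.resize(i,(400,333)) for i in(t,u)]))
```

```text
[ 0.4988694  -0.16949394  0.19982376]
[0.004, 0.5819, -0.0083, -0.0004, 0.0006, -0.0] [0.0041, 0.9735, -0.0088, -0.0004, 0.0006, -0.0]
```

View pics/a.png

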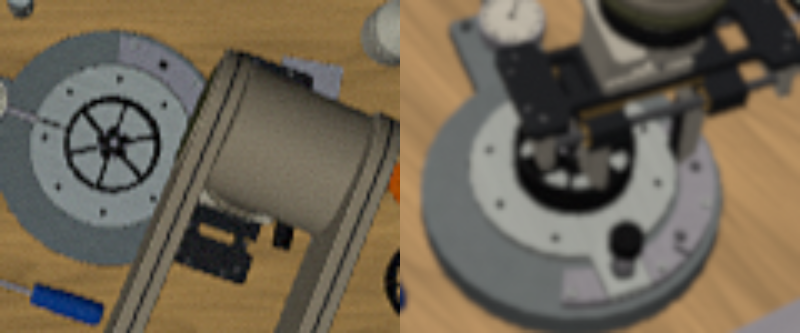

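The gripper hangs above the knob with its jaws tangential. In the side panel the knob is at about (626,240), still clear below. I'll descend and close lightly.

jog_arm(steps=[[0.004, 0.1, -0.009, 0, 0, 0], [0.004, 0.25, -0.009, 0, 0, 0], [0.004, 0.42, -0.009, 0, 0, 0], [0.004, 0.58, -0.009, 0, 0, 0], [0.004, 0.74, -0.009, 0, 0, 0], [0.004, 0.88, -0.009, 0, 0, 0], [0.004, 0.98, -0.009, 0, 0, 0], [0.004, 0.99, -0.009, 0, 0, 0]])

```text
time: 6.6
ee_pos: [0.4974, -0.1693, 0.0789]
eef_rot: [0.697, -0.695, 0.127, -0.124]
ft_force: [-0.2, -0.1, 0.6]
finger_gap: 0.548
```

jog_arm(steps=[[0, 0, 0, 0, 0, 0], [0, 0, 0, 0, 0, 0], [0, 0, 0, 0, 0, 0], [0, 0, 0, 0, 0, 0], [0, 0, 0, 0, 0, 0], [0, 0, 0, 0, 0, 0], [0, 0, 0, 0, 0, 0], [0, 0, 0, 0, 0, 0]], jaw=255, force=6)

```text
time: 7.4
ee_pos: [0.4981, -0.1698, 0.0797]
eef_rot: [0.696, -0.695, 0.126, -0.125]
ft_force: [2.9, -1.4, 5.9]
finger_gap: 0.277
```

jog_arm(steps=[[0, 0, 0, 0, 0, 0], [0, 0, 0, 0, 0, 0], [0, 0, 0, 0, 0, 0], [0, 0, 0, 0, 0, 0], [0, 0, 0, 0, 0, 0], [0, 0, 0, 0, 0, 0], [0, 0, 0, 0, 0, 0], [0, 0, 0, 0, 0, 0]], force=30)

```text
time: 8.2
ee_pos: [0.4982, -0.1698, 0.0797]
eef_rot: [0.696, -0.695, 0.126, -0.125]
ft_force: [1.1, -1.6, 3.7]
finger_gap: 0.273
```

jog_arm(steps=[[0, -0.01, 0, 0, 0, 0], [0, -0.02, 0, 0, 0, 0], [0, -0.035, 0, 0, 0, 0], [0, -0.05, 0, 0, 0, 0], [0, -0.065, 0, 0, 0, 0], [0, -0.079, 0, 0, 0, 0], [0, -0.079, 0, 0, 0, 0], [0, -0.079, 0, 0, 0, 0]])

```text
time: 9.0
ee_pos: [0.4974, -0.1693, 0.088]
eef_rot: [0.697, -0.695, 0.127, -0.125]
ft_force: [4.2, -0.6, -7.9]
finger_gap: 0.27
```

Run:
```python
from h import *
from bench import env,vision
s,p,R=cur(env); print(p,s["ft_force"],s["finger_gap"])
c=np.array([.5342,-.0764]);r=p[:2]-c;a0=np.arctan2(r[1],r[0]);print(np.hypot(*r),a0)
u=vision.read_camera("side")["image"][195:295,245:365]
cv2.imwrite("pics/b.png",cv2.resize(u,(720,600),interpolation=cv2.INTER_CUBIC))
y0=np.arctan2(R[1,0],R[0,0])
for d in(.15,.3,.45,.6):
    a=a0+d;print(d,row(p,R,[*(c+np.hypot(*r)*np.array([np.cos(a),np.sin(a)])),p[2]],y0+d))
```

```text
[ 0.49740412 -0.16927931  0.0879818 ] [ 4.19954047 -0.59428799 -7.90760311] 0.2704129785856111
0.09990246473450139 -1.9479955680385033
0.15 [0.1246, -0.0004, 0.0069, -0.0006, -0.0477, -0.0011]
0.3 [0.2467, -0.0008, 0.0323, -0.0007, -0.0955, -0.001]
0.45 [0.3637, -0.0012, 0.0756, -0.0008, -0.1432, -0.001]
0.6 [0.4729, -0.0014, 0.136, -0.0008, -0.191, -0.0009]
```

View pics/b.png

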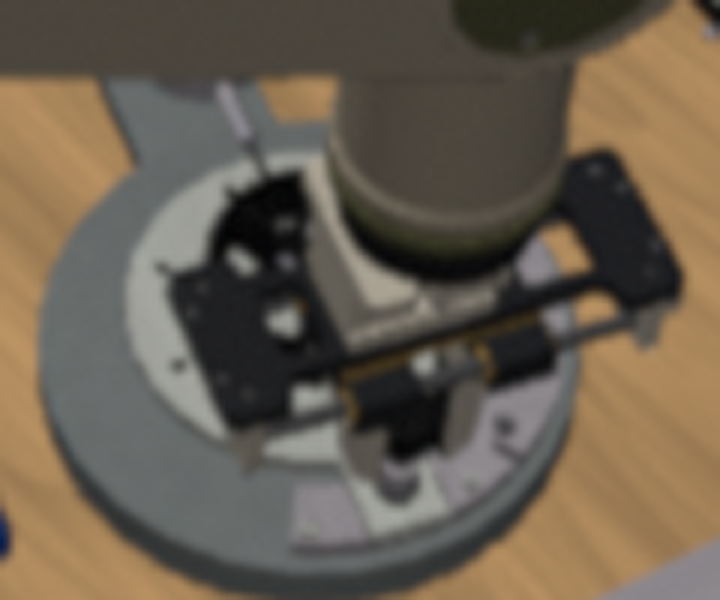

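The jaws hold the knob and the barrel shows beneath it at about (398,485). The measured lift is only about 8.3 mm and the force is 8 N, so I'll go up another 1 mm and re-read.

jog_arm(steps=[[0, -0.008, 0, 0, 0, 0], [0, -0.008, 0, 0, 0, 0], [0, -0.008, 0, 0, 0, 0], [0, -0.008, 0, 0, 0, 0], [0, -0.008, 0, 0, 0, 0], [0, -0.008, 0, 0, 0, 0], [0, -0.008, 0, 0, 0, 0], [0, -0.008, 0, 0, 0, 0]])

```text
time: 9.85
ee_pos: [0.4973, -0.1692, 0.089]
eef_rot: [0.697, -0.695, 0.127, -0.124]
ft_force: [2.6, -0.9, -7.4]
finger_gap: 0.272
```

jog_arm(steps=[[0.033, 0, 0.0, 0, -0.013, 0], [0.067, 0, 0.002, 0, -0.025, 0], [0.1, 0, 0.004, 0, -0.038, 0], [0.133, 0, 0.008, 0, -0.051, 0], [0.166, 0, 0.013, 0, -0.064, 0], [0.206, -0.001, 0.022, 0, -0.08, 0], [0.247, -0.001, 0.032, 0, -0.0955, -0.001], [0.247, -0.001, 0.032, 0, -0.0955, -0.001]])

```text
time: 10.65
ee_pos: [0.5268, -0.1758, 0.089]
eef_rot: [0.708, -0.706, 0.02, -0.02]
ft_force: [6.0, 0.7, -8.2]
finger_gap: 0.273
```

```bash
cat > arc.py <<'E'
import sys
from h import *
from bench import env
s,p,R=cur(env); c=np.array([.5342,-.0764]);r=p[:2]-c;a0=np.arctan2(r[1],r[0]);H=-1.948
y0=np.arctan2(R[1,0],R[0,0]);print("delta",a0-H,"yaw-home",y0+.36,"r",np.hypot(*r),"ft",s["ft_force"].round(1),"rad/tan",R[:,0]@s["ft_force"])
for d in map(float,sys.argv[1:]):
    a=H+d;print(d,row(p,R,[*(c+.0999*np.array([np.cos(a),np.sin(a)])),p[2]],d-.36))
E
python3 arc.py .36 .43 .5 .56 .595
```

```text
delta 0.3031605302679665 yaw-home 0.30365799287273254 r 0.09970622509849274 ft [ 6.   0.7 -8.2] rad/tan 5.9899661492905985
0.36 [0.0473, 0.0, -0.0011, -0.0008, -0.0179, 0.0001]
0.43 [0.1054, 0.0, 0.0032, -0.0008, -0.0402, 0.0001]
0.5 [0.163, 0.0001, 0.0116, -0.0008, -0.0625, 0.0002]
0.56 [0.2119, 0.0001, 0.0219, -0.0008, -0.0816, 0.0002]
0.595 [0.2401, 0.0001, 0.0293, -0.0008, -0.0927, 0.0002]
```

jog_arm(steps=[[0.02, 0, 0, 0, -0.008, 0], [0.047, 0, 0, 0, -0.018, 0], [0.076, 0, 0.001, 0, -0.029, 0], [0.105, 0, 0.003, 0, -0.04, 0], [0.163, 0, 0.012, 0, -0.0625, 0], [0.212, 0, 0.022, 0, -0.082, 0], [0.24, 0, 0.029, 0, -0.093, 0], [0.24, 0, 0.029, 0, -0.093, 0]])

```text
time: 11.45
ee_pos: [0.5563, -0.1736, 0.089]
eef_rot: [0.703, -0.701, -0.084, 0.083]
ft_force: [5.5, 1.9, -7.5]
finger_gap: 0.274
```

```bash
python3 arc.py .6 .62
python3 - <<'E'
from h import *
from bench import vision
im=[vision.read_camera(n)["image"] for n in("top","side")]
cv2.imwrite("pics/c.png",np.hstack([cv2.resize(i,(400,333),interpolation=cv2.INTER_CUBIC) for i in(im[0][160:260,250:370],im[1][205:305,245:365])]))
E
```

```text
delta 0.6010309448060858 yaw-home 0.597250300634044 r 0.09973636343448783 ft [ 5.5  1.9 -7.5] rad/tan 5.81787172957236
0.6 [-0.0009, -0.0, -0.0014, -0.0008, -0.0009, 0.0005]
0.62 [0.0158, 0.0, -0.0014, -0.0008, -0.0072, 0.0005]
```

View pics/c.png

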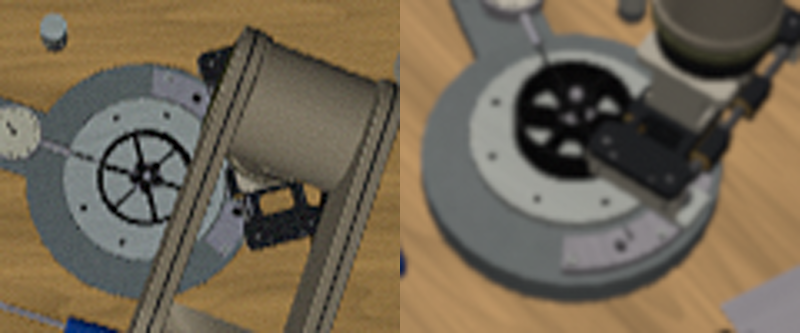

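The table has turned with the knob, and the uncovered home hole shows at (623,240) in the right panel. I'll use it to refine the angle between the two holes from the side camera, with one measurement.

Run:
```python
import pickle
from h import *
S=pickle.load(open("cam.pkl","rb"))["side"]
P=lambda uv:ray(S,uv,.043)[:2]
h0=P(crop2px(223,240,10/3,245,205));h1=P(crop2px(505,367,6,245,205));h2=P(crop2px(531,240,6,245,205))
c=np.array([.5342,-.0764])
for h in(h0,h1,h2):
    r=h-c;print(h,np.hypot(*r),np.arctan2(r[1],r[0]))
# exact from chord lengths at R=.1
print([2*np.arcsin(np.linalg.norm(b-a)/.2) for a,b in((h0,h1),(h1,h2))])
```

```text
[ 0.50113093 -0.16837375] 0.09773808753312396 -1.9159526212836817
[ 0.55739845 -0.17345021] 0.09978432706484174 -1.336163481026665
[ 0.61255331 -0.13346667] 0.09693216788944573 -0.6294841248369824
[np.float64(0.5727574362405444), np.float64(0.6951418134971796)]
```

jog_arm(steps=[[-0.008, 0, -0.001, 0, 0.003, 0], [-0.015, 0, -0.001, 0, 0.006, 0], [-0.022, 0, -0.001, 0, 0.008, 0], [-0.022, 0, -0.001, 0, 0.008, 0], [-0.022, 0, -0.001, 0, 0.008, 0], [-0.022, 0.004, -0.001, 0, 0.008, 0], [-0.022, 0.008, -0.001, 0, 0.008, 0], [-0.022, 0.008, -0.001, 0, 0.008, 0]])

```text
time: 12.35
ee_pos: [0.554, -0.1742, 0.0882]
eef_rot: [0.704, -0.702, -0.075, 0.073]
ft_force: [3.9, 2.8, -7.3]
finger_gap: 0.273
```

jog_arm(steps=[[0, 0.002, 0, 0, 0, 0], [0, 0.004, 0, 0, 0, 0], [0, 0.006, 0, 0, 0, 0], [0, 0.008, 0, 0, 0, 0], [0, 0.008, 0, 0, 0, 0], [0, 0.008, 0, 0, 0, 0], [0, 0.008, 0, 0, 0, 0], [0, 0.008, 0, 0, 0, 0]])

```text
time: 13.15
ee_pos: [0.5541, -0.1742, 0.0876]
eef_rot: [0.704, -0.702, -0.075, 0.073]
ft_force: [1.1, 2.1, 1.3]
finger_gap: 0.274
```

jog_arm(steps=[[0.003, 0.002, 0, 0, -0.001, 0], [0.006, 0.002, 0, 0, -0.002, 0], [0.008, 0.002, 0, 0, -0.003, 0], [0.008, 0.002, 0, 0, -0.003, 0], [0.008, 0.002, 0, 0, -0.003, 0], [0.008, 0.002, 0, 0, -0.003, 0], [0.008, 0.002, 0, 0, -0.003, 0], [0.008, 0.002, 0, 0, -0.003, 0]])

```text
time: 13.95
ee_pos: [0.5549, -0.1741, 0.0875]
eef_rot: [0.704, -0.702, -0.078, 0.077]
ft_force: [-4.4, 3.6, 6.3]
finger_gap: 0.27
```

jog_arm(steps=[[0.003, 0.002, 0, 0, -0.001, 0], [0.006, 0.002, 0, 0, -0.002, 0], [0.008, 0.002, 0, 0, -0.003, 0], [0.008, 0.002, 0, 0, -0.003, 0], [0.008, 0.002, 0, 0, -0.003, 0], [0.008, 0.002, 0, 0, -0.003, 0], [0.008, 0.002, 0, 0, -0.003, 0], [0.008, 0.002, 0, 0, -0.003, 0]])

```text
time: 14.75
ee_pos: [0.5557, -0.1739, 0.0874]
eef_rot: [0.703, -0.702, -0.081, 0.08]
ft_force: [-4.4, 2.6, 5.6]
finger_gap: 0.272
```

jog_arm(steps=[[0.003, 0, 0, 0, -0.001, 0], [0.006, 0, 0, 0, -0.002, 0], [0.008, 0, 0, 0, -0.003, 0], [0.008, 0, 0, 0, -0.003, 0], [0.008, 0, 0, 0, -0.003, 0], [0.008, 0, 0, 0, -0.003, 0], [0.008, 0, 0, 0, -0.003, 0], [0.008, 0, 0, 0, -0.003, 0]])

```text
time: 15.55
ee_pos: [0.5568, -0.1736, 0.0874]
eef_rot: [0.703, -0.701, -0.085, 0.083]
ft_force: [-0.5, 3.8, 1.6]
finger_gap: 0.272
```

jog_arm(steps=[[0.003, 0, 0, 0, -0.001, 0], [0.006, 0, 0, 0, -0.002, 0], [0.008, 0, 0, 0, -0.003, 0], [0.008, 0, 0, 0, -0.003, 0], [0.008, 0, 0, 0, -0.003, 0], [0.008, 0, 0, 0, -0.003, 0], [0.008, 0, 0, 0, -0.003, 0], [0.008, 0, 0, 0, -0.003, 0]])

```text
time: 16.35
ee_pos: [0.5577, -0.1734, 0.0873]
eef_rot: [0.703, -0.701, -0.088, 0.087]
ft_force: [-1.4, 1.3, 0.4]
finger_gap: 0.27
```

jog_arm(steps=[[0.003, 0, 0, 0, -0.001, 0], [0.006, 0, 0, 0, -0.002, 0], [0.008, 0, 0, 0, -0.003, 0], [0.008, 0, 0, 0, -0.003, 0], [0.008, 0, 0, 0, -0.003, 0], [0.008, 0, 0, 0, -0.003, 0], [0.008, 0, 0, 0, -0.003, 0], [0.008, 0, 0, 0, -0.003, 0]])

```text
time: 17.15
ee_pos: [0.5586, -0.1732, 0.0872]
eef_rot: [0.702, -0.7, -0.091, 0.09]
ft_force: [-2.2, 1.7, -1.1]
finger_gap: 0.272
```

jog_arm(steps=[[0.003, 0, 0, 0, -0.001, 0], [0.006, 0, 0, 0, -0.002, 0], [0.008, 0, 0, 0, -0.003, 0], [0.008, 0, 0, 0, -0.003, 0], [0.008, 0, 0, 0, -0.003, 0], [0.008, 0, 0, 0, -0.003, 0], [0.008, 0, 0, 0, -0.003, 0], [0.008, 0, 0, 0, -0.003, 0]])

```text
time: 17.95
ee_pos: [0.5595, -0.1729, 0.0872]
eef_rot: [0.702, -0.7, -0.095, 0.093]
ft_force: [1.5, 0.1, -4.6]
finger_gap: 0.271
```

The support is fading at delta ≈ 0.634, which matches the vision estimate. I'll feel downward 1 mm.

jog_arm(steps=[[0.002, 0.001, 0, 0, 0, 0], [0.003, 0.002, 0, 0, -0.001, 0], [0.003, 0.003, 0, 0, -0.001, 0], [0.003, 0.005, 0, 0, -0.001, 0], [0.003, 0.007, 0, 0, -0.001, 0], [0.003, 0.008, 0, 0, -0.001, 0], [0.003, 0.008, 0, 0, -0.001, 0], [0.003, 0.008, 0, 0, -0.001, 0]])

```text
time: 18.75
ee_pos: [0.5601, -0.1728, 0.0864]
eef_rot: [0.702, -0.7, -0.096, 0.094]
ft_force: [2.5, 2.6, -2.3]
finger_gap: 0.27
```

jog_arm(steps=[[0.002, 0, 0, 0, -0.001, 0], [0.004, 0, 0, 0, -0.001, 0], [0.004, 0, 0, 0, -0.002, 0], [0.004, 0, 0, 0, -0.002, 0], [0.004, 0, 0, 0, -0.002, 0], [0.004, 0, 0, 0, -0.002, 0], [0.004, 0, 0, 0, -0.002, 0], [0.004, 0, 0, 0, -0.002, 0]])

```text
time: 19.55
ee_pos: [0.5605, -0.1727, 0.0863]
eef_rot: [0.701, -0.699, -0.098, 0.096]
ft_force: [3.7, 0.9, -7.3]
finger_gap: 0.275
```

The full spring load is back on the tool, so the pin is free in the hole mouth. I'll lower it 3 mm.

jog_arm(steps=[[0.001, 0.004, 0, 0, 0, 0], [0.001, 0.008, 0, 0, 0, 0], [0.001, 0.012, 0, 0, 0, 0], [0.001, 0.016, 0, 0, 0, 0], [0.001, 0.02, 0, 0, 0, 0], [0.001, 0.024, 0, 0, 0, 0], [0.001, 0.024, 0, 0, 0, 0], [0.001, 0.024, 0, 0, 0, 0]])

```text
time: 20.35
ee_pos: [0.5608, -0.1726, 0.0835]
eef_rot: [0.701, -0.699, -0.098, 0.096]
ft_force: [3.0, 0.9, -4.3]
finger_gap: 0.273
```

jog_arm(steps=[[0, 0.004, 0, 0, 0, 0], [0, 0.008, 0, 0, 0, 0], [0, 0.012, 0, 0, 0, 0], [0, 0.016, 0, 0, 0, 0], [0, 0.02, 0, 0, 0, 0], [0, 0.024, 0, 0, 0, 0], [0, 0.026, 0, 0, 0, 0], [0, 0.026, 0, 0, 0, 0]])

```text
time: 21.15
ee_pos: [0.5609, -0.1726, 0.0804]
eef_rot: [0.701, -0.699, -0.098, 0.096]
ft_force: [4.1, 2.1, -2.9]
finger_gap: 0.275
```

jog_arm(steps=[[0, 0, 0, 0, 0, 0], [0, 0, 0, 0, 0, 0], [0, 0, 0, 0, 0, 0], [0, 0, 0, 0, 0, 0], [0, 0, 0, 0, 0, 0], [0, 0, 0, 0, 0, 0], [0, 0, 0, 0, 0, 0], [0, 0, 0, 0, 0, 0]], jaw=115)

```text
time: 21.95
ee_pos: [0.5609, -0.1726, 0.0804]
eef_rot: [0.701, -0.699, -0.098, 0.096]
ft_force: [0.3, -1.0, -0.7]
finger_gap: 0.549
```

Released. Now I'll retreat straight up, then move radially back so the cameras can see.

jog_arm(steps=[[0, -0.1, 0, 0, 0, 0], [0, -0.25, 0, 0, 0, 0], [0, -0.42, 0, 0, 0, 0], [0, -0.58, 0, 0, 0, 0], [0, -0.74, 0, 0, 0, 0], [0, -0.9, 0, 0, 0, 0], [0, -1, 0, 0, 0, 0], [0, -1, 0, 0, 0, 0]])

```text
time: 22.75
ee_pos: [0.5619, -0.1735, 0.2034]
eef_rot: [0.7, -0.7, -0.1, 0.095]
ft_force: [0.6, -0.7, -0.6]
finger_gap: 0.547
```

jog_arm(steps=[[0, 0, -0.15, 0, 0, 0], [0, 0, -0.35, 0, 0, 0], [0, 0, -0.55, 0, 0, 0], [0, 0, -0.75, 0, 0, 0], [0, 0, -0.9, 0, 0, 0], [0, 0, -1, 0, 0, 0], [0, 0, -1, 0, 0, 0], [0, 0, -1, 0, 0, 0]])

```text
time: 23.55
ee_pos: [0.5943, -0.2883, 0.2028]
eef_rot: [0.701, -0.7, -0.099, 0.095]
ft_force: [-0.4, 0.6, 0.3]
finger_gap: 0.552
```

jog_arm(steps=[[0, 0, -0.15, 0, 0, 0], [0, 0, -0.35, 0, 0, 0], [0, 0, -0.55, 0, 0, 0], [0, 0, -0.75, 0, 0, 0], [0, 0, -0.9, 0, 0, 0], [0, 0, -1, 0, 0, 0], [0, 0, -1, 0, 0, 0], [0, 0, -1, 0, 0, 0]])

```text
time: 24.35
ee_pos: [0.6271, -0.4027, 0.2025]
eef_rot: [0.701, -0.7, -0.1, 0.095]
ft_force: [0.1, 1.5, 0.3]
finger_gap: 0.543
```

Run:
```python
from h import *
from bench import vision
im=[vision.read_camera(n)["image"] for n in("top","side")]
for n,i in zip("ts",im): cv2.imwrite(f"pics/raw_{n}.png",i)
cv2.imwrite("pics/d.png",np.hstack([cv2.resize(i,(400,333),interpolation=cv2.INTER_CUBIC) for i in(im[0][160:260,250:370],im[1][205:305,245:365])]))
```

```text
(no output)
```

View pics/d.png

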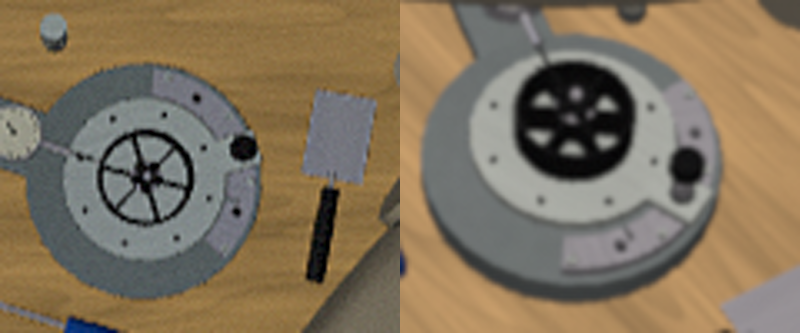

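The knob now stands over the next hole: (243,149) in the top panel, (687,166) in the side panel. The home hole is open behind it and nothing else has been moved. To check the knob's height, I'll triangulate it before and after.

Run:
```python
import pickle
from h import *
d=pickle.load(open("cam.pkl","rb"))
P=[d[n]["camera_matrix"]@d[n]["extrinsics"][:3] for n in("top","side")]
def tri(it,is_,t0,s0):
    a,na=darkc(it,*t0,7);b,nb=darkc(is_,*s0,8)
    X=cv2.triangulatePoints(P[0],P[1],a.reshape(2,1),b.reshape(2,1));X=(X[:3]/X[3]).ravel()
    r=X[:2]-[.5342,-.0764]; print(X.round(4),na,nb,np.arctan2(r[1],r[0]).round(3))
tri(d["top"]["image"],d["side"]["image"],(323,222),(313,267))
tri(cv2.imread("pics/raw_t.png"),cv2.imread("pics/raw_s.png"),(323,204),(331,254))
```

```text
[ 0.4992 -0.1705  0.0927] 50 99 -1.927
[ 0.5599 -0.1726  0.0923] 51 86 -1.31
```

The knob height is 0.0923 m now against 0.0927 m when seated at home, so the pin is fully down. The table has turned about 0.62 rad.

```bash
python3 -c "
from bench import env
print(env.hand_in())"
```

```text
the job is handed in; nothing more can be done
None
```

The pin is home in the next hole counter-clockwise and the job is handed in; `hand_in` gave no verdict.

**What I did:** I gripped the knob tangentially, lifted the pin about 9 mm and turned the table counter-clockwise by the knob. Then I set the pin lightly on the plate and slid it forward about 1 mm at a time. When the full spring load came back on the tool, the pin was over the hole. I lowered it about 6 mm, let go and backed the arm off to about 0.24 m from the knob. Hand-in was at about 24.5 s.

**Last checks:**
- **Pin height:** the two-camera knob height was 92.3 mm, against 92.7 mm when seated at the start. Both read about 3 mm under the stated 96 mm, so I relied only on the difference.
- **Table angle:** about 0.62 rad by camera and 0.64 rad by arm position, both inside the 0.54–1.03 window.
- **Pin force:** the highest reading after a move was 6.3 N upward on the tool. With the 7 N spring, that puts an estimated 13 N on the pin. I only read forces at the end of each move, so a brief peak would not show.
- **Surroundings:** nothing near the turntable looked moved in the last picture. I did not measure the bystanders, and that picture did not show the spool.

**Checks that disagreed:**
- A side-camera estimate put the hole spacing at 0.57–0.58 rad, while the top view gave about 0.63. I began feeling from 0.58 to cover both, and the hole was where the top view put it.
- The sideways force during the turn read about 6 N in the direction of travel, which I could not explain.

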